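Take the loaded slide rack off its drip hook

TASK

The stained slides have finished dripping: lift the blue slide rack, the one loaded with slides, up and off its hook on the drip stand and set it down gently, upright, flat on the floor of the white tray, then let go. Do not drop it, and leave the orange and white racks hanging where they are.

Things in the scene. Friction and masses are not known exactly. Their poses are not given: they have to be found in the camera images.
- blue_rack_mid (a point): Blue slide rack with 7 glass slides, 0.22 kg, 150 mm tall, hanging on a hook. Basket 60 (x) x 92 (y) x 42 mm; cross-bar to 49 mm; on it a narrow upright handle 36 (y) x 12 (x) mm: top 40 mm a solid grip block (block centre 55 mm above this point), below it an opening 24 wide, 61 high, which the hook passes along x. Point: rack's centre, half-way up (75 mm). x = from the hook's free end to its root, z up.
- orange_rack_mid (a point): Orange slide rack, empty; shape, point and axes as the blue one. All 3 hang alike on a fixed steel drip stand. Hook: 8 mm bar under the grip block, its free end towards the rack's -x, 25 to 45 mm from the handle's centre and turned up 16 mm over the bar. To come free a rack must rise 20 to 45 mm, then travel 55 mm or more to its -x.
- white_rack_mid (a point): White slide rack, empty; shape, point and axes as the blue one. The stand's 3 hooks are 140 mm apart along y; its 12 mm rail along y is 45 to 70 mm behind the handles (+x), its top 2 mm higher than the hooks' bars, so that nothing of the stand is higher than the hook tips. Its base is 12 mm thick; racks hang 23 mm clear of it.
- tray: White plastic tray fixed on the bench with a dark green mat on its floor. Outside 198 (x) x 158 (y) x 30 mm, walls 4 mm; inside 190 x 150 mm. Origin: centre of its underside, on the bench; the mat's top, on which the rack shall stand, is 7 mm above it; axes along the sides, z up.

How it is judged:
By the outcome, as a careful person would: the job done as asked, in the order asked, and still so for the second after the job is handed in, with the robot touching nothing.
It also fails if it takes over 42 s, if anything falls off the work surface, if the arm or the gripper's body presses on something with over 40 N, if the wrist force passes 120 N, or if a joint passes its speed limit or range.

ROBOT

A 6-joint arm with a two-finger parallel gripper is mounted at the origin on the work surface. World frame = base frame: x ahead of the robot, y to its left, z up, the work surface at z = 0. Lengths are in m, angles in rad, forces in N, time in s.
With the tool pointing down it reaches from about 0.275 to 0.825 m from the base axis. Payload 4.9 kg.
Tool frame: the origin (TCP) lies at the very end of the fingers, on their centre line; the grasp point (between the pads) lies 19 mm behind it; x points along the fingers, z is the direction in which the jaws open and shut, and the axes are right-handed (so a half turn about x gives the same grasp; the last joint's range is limited). The gripper opens to 85 mm and grips with 20 to 120 N. Pads are 22 mm wide; open, the fingers measure 114 mm over their backs; the gripper's body (76 mm by 85 mm) begins 54 mm behind the grasp point. The pads swing forward as they close: fully open they stand 13 mm farther back than shut.
Start: joints at [1.089, 0.326, -0.193, 1.052, 0, 1.437], TCP at [0.187, 0.517, 0.204] pointing down, gripper open.
Joint ranges: [-2.65, 2.65], [-0.97, 1.79], [-1.3, 1.35], [-1.93, 2.1], [-1.47, 1.37], [-3.14, 3.14]. Speed limits (rad/s): [2.57, 2.57, 3.14, 3.14, 3.14, 3.14].

INTERFACE

Orientations are given as a rotation vector (axis times angle).
In Python, from rig import arm, capture, sign_off gives the robot as it stands.
- The arm moves only by the tool servo_tool, never from a script. Its argument "commands" is a list of rows, each a list of 2 entries, a list of its own where there are three numbers: the shift along the world's x, y, z in m, then the turn about the world's z in degrees. In form: [[[tx, ty, tz], spin], ...]. A call has 1 to 12 rows; each row shifts and turns the pose as measured when the row begins; what a row does not reach is not made up. A row lasts 1/12 s, in which the tool goes at most 41.7 mm and 7.16 degrees, less where a joint would pass 70% of its speed; a pose out of reach is approached as far as the arm can. A call is refused whole if a number of a shift passes 0.0417 or a number of a turn 7.16, either way. A call with a gripper value outside its range is refused whole. "gripper" is the opening, from 0 (shut) to 1 (fully open), set as the call begins (left out, the last holds). The fingers move at their own pace and stop on an object; "squeeze" is the grip in N (left out, the last holds). Time passes only in rows, so rows that do not move let the fingers close. It gives the time, the measured TCP pose, the force and the opening at its end, in the units of the state.
- arm.state(): the state, without advancing time (a new reading comes with each control period).
- capture(name): name is "side" or "top" or "wrist"; returns a dict with "color" (400x640x3 uint8, red, green, blue), "range_z" (400x640 float32, m along the optical axis (not along the pixel's ray), 0 where there is no reading), "fx", "fy", "cx", "cy" (pixels), "k1" (the pictures are not rectified: a ray, as slopes to the right and down, at radius r is drawn at 1 + k1 r^2 times it, then the intrinsics apply), "extrinsics" (4x4, takes a point from camera to world coordinates); the wrist camera has in their place "mount" (4x4, takes a point from camera to tool coordinates, whose origin is the TCP and whose axes are the tool frame's). Camera axes: x right, y up, looking along -z (the intrinsics and any distortion apply to the point x, -y, -z); pixel columns grow to the right and rows downward; lengths in m; the calibration is good to about 2 mm. A picture is of the moment at which its call begins: read the wrist's pose just before it.
- sign_off(): hands the job in, once; it reports no verdict.
The state is a dict: "time_s": time; "joints": joint angles; "qd": joint speeds; "effort": joint torques, N m; "ee_pos": TCP position; "ee_rot": TCP orientation; "force": force on the tool from outside, world axes, zero at the start; "wrist_torque": the same for the moment, N m; "width": finger opening in m.
Only numpy, scipy, OpenCV 4.12 (cv2) and the standard library are available. Lean on these libraries where they do the work, as an engineer would, in place of code of your own. Each camera call takes 0.05 s, during which the arm holds its last target.

## Working session

There is one attempt and no reset: what is moved stays moved. The work goes in short steps, Python scripts to look and compute and a tool call to move; the robot and the scene stay as the last step left them, time stands still between calls to the robot, and variables do not carry over. Pictures are saved under pics/ and viewed, and the job is handed in when it is done.

Besides the shell and the picture viewer there is one more tool, called after ">>>" as name(argument=value, ...) on one line, values as JSON. servo_tool: Moves the arm, as the interface text tells. Its arguments: {"type":"object","properties":{"commands":{"type":"array"},"gripper":{"type":"number"},"squeeze":{"type":"number"}},"required":["commands"]}

```bash
mkdir -p pics; cat > h.py <<'E'
import numpy as np,cv2,pickle
from rig import arm,capture
def pts(c,M,uv,z=None):
    uv=np.asarray(uv,float).reshape(-1,1,2)
    K=np.array([[c['fx'],0,c['cx']],[0,c['fy'],c['cy']],[0,0,1]])
    s=cv2.undistortPoints(uv,K,np.array([c['k1'],0,0,0.])).reshape(-1,2)
    d=np.c_[s[:,0],-s[:,1],-np.ones(len(s))]
    return d@M[:3,:3].T, M[:3,3]
def ranged(c,M,uv):
    uv=np.asarray(uv,int); d,o=pts(c,M,uv); r=c['range_z'][uv[:,1],uv[:,0]]
    return o+d*r[:,None], r
def plane(c,M,uv,z):
    d,o=pts(c,M,uv); return o+d*((z-o[2])/d[:,2])[:,None]
E
python3 - <<'E'
from h import *
s=arm.state();print(s)
C={}
for n in ('side','top','wrist'):
    c=capture(n);C[n]=c;cv2.imwrite(f'pics/{n}0.png',c['color'][:,:,::-1])
    print(n,{k:np.round(v,3).tolist() for k,v in c.items() if k not in('color','range_z')})
pickle.dump((s,C),open('c0.pkl','wb'))
E
```

```text
{'time_s': 0.0, 'joints': array([ 1.08878049e+00,  3.26970339e-01, -1.93591576e-01,  1.05198660e+00,
        2.01031913e-09,  1.43664956e+00]), 'qd': array([ 0.00127017, -0.00094154,  0.00030137,  0.00054395,  0.00104057,
       -0.0001636 ]), 'effort': array([ 5.33910043e-04, -4.43396616e+01,  2.62442404e+01,  1.53228140e-02,
       -2.54585711e-04, -6.52860379e-06]), 'ee_pos': array([0.18715962, 0.51650667, 0.20318454]), 'ee_rot': array([-0.95012012,  1.35552308,  0.94878881]), 'force': array([-0.99866976,  0.10401474, -0.46509937]), 'wrist_torque': array([-0.00142753,  0.04195276,  0.00297383]), 'width': 0.08528942763807301}
side {'fx': 416.835, 'fy': 416.835, 'cx': 317.329, 'cy': 200.68, 'k1': -0.007, 'extrinsics': [[-0.987, 0.097, -0.131, 0.384], [-0.163, -0.612, 0.774, 0.78], [-0.005, 0.785, 0.62, 0.715], [0.0, 0.0, 0.0, 1.0]]}
top {'fx': 485.924, 'fy': 485.924, 'cx': 315.463, 'cy': 202.903, 'k1': -0.046, 'extrinsics': [[0.01, 0.975, -0.222, 0.25], [-1.0, 0.009, -0.007, -0.0], [-0.005, 0.222, 0.975, 1.322], [0.0, 0.0, 0.0, 1.0]]}
wrist {'fx': 311.26, 'fy': 311.26, 'cx': 318.438, 'cy': 193.259, 'k1': -0.06, 'mount': [[-0.0, 0.283, -0.959, -0.17], [0.0, 0.959, 0.283, 0.072], [1.0, 0.0, -0.0, 0.001], [0.0, 0.0, 0.0, 1.0]]}
```

View pics/side0.png

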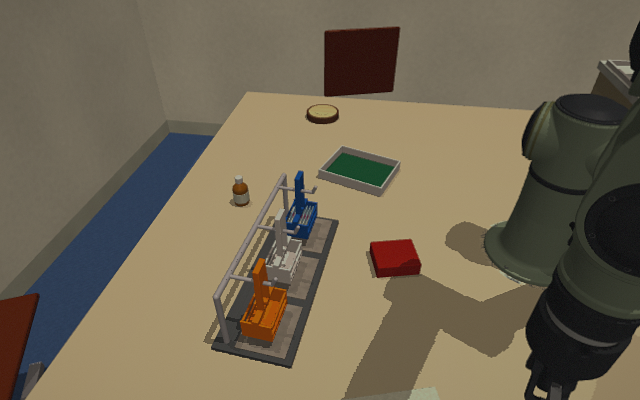

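View pics/top0.png

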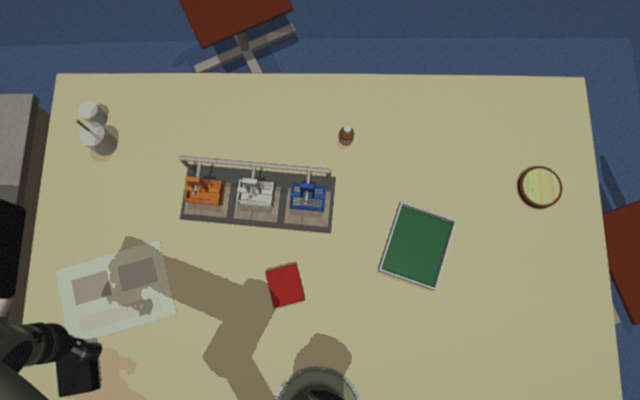

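View pics/wrist0.png

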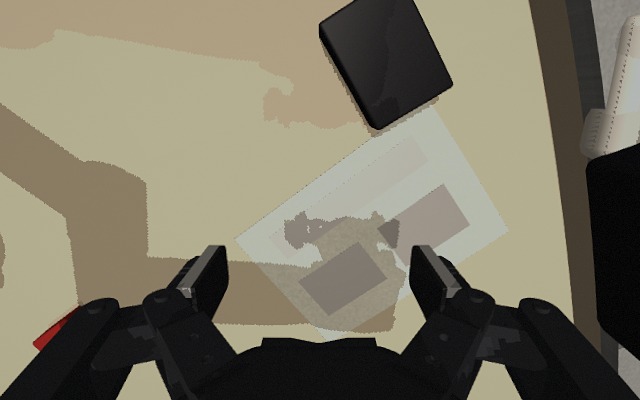

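The side view shows the blue rack hanging nearest the tray (300,205), white at (283,250), orange at (262,305), and the tray at (360,170). The top view shows blue at (308,196) and the tray at (418,246). The rail is on the far (+x) side and the hooks' free ends point to the robot.

```bash
python3 - <<'E'
from h import *
s,C=pickle.load(open('c0.pkl','rb'))
def cl(n,f,box):
    c=C[n];hsv=cv2.cvtColor(c['color'],cv2.COLOR_RGB2HSV)
    m=f(hsv); v,u=np.nonzero(m); k=(u>box[0])&(u<box[2])&(v>box[1])&(v<box[3])
    uv=np.c_[u,v][k]; P,r=ranged(c,c['extrinsics'],uv); return P[r>0],uv[r>0]
bl=lambda h:(h[...,0]>100)&(h[...,0]<125)&(h[...,1]>150)&(h[...,2]>50)
og=lambda h:(h[...,0]>5)&(h[...,0]<18)&(h[...,1]>200)&(h[...,2]>120)
for n,b in(('side',(270,165,330,245)),('top',(285,175,332,218))):
    P,uv=cl(n,bl,b)
    print(n,len(P),'zq',np.percentile(P[:,2],[1,50,99,100]).round(3))
    for lo,hi in((.03,.06),(.06,.1),(.1,.15),(.15,.172),(.172,.2)):
        q=P[(P[:,2]>lo)&(P[:,2]<hi)]
        if len(q)>4:
            print(lo,len(q),'min',np.percentile(q,2,axis=0).round(3),'max',np.percentile(q,98,axis=0).round(3),'mean',q.mean(0).round(4))
for n,b in(('side',(235,250,295,345)),('top',(180,170,225,215))):
    P,uv=cl(n,og,b)
    print('orange',n,len(P),'zq',np.percentile(P[:,2],[1,50,99]).round(3)) 
    q=P[P[:,2]>.15]; print(len(q),'min',np.percentile(q,2,axis=0).round(3),'max',np.percentile(q,98,axis=0).round(3),'mean',q.mean(0).round(4))
# tray: green mat
c=C['top'];hsv=cv2.cvtColor(c['color'],cv2.COLOR_RGB2HSV)
m=((hsv[...,0]>55)&(hsv[...,0]<90)&(hsv[...,1]>120)).astype(np.uint8)
m[:, :370]=0
k=max(cv2.findContours(m,0,1)[0],key=cv2.contourArea)
P=plane(c,c['extrinsics'],k.reshape(-1,2),.007)
r=cv2.minAreaRect((P[:,:2]*1000).astype(np.float32));print('mat',r)
P,rr=ranged(c,c['extrinsics'],np.argwhere(m)[:,::-1]);print('matz',np.median(P,axis=0))
c=C['side'];hsv=cv2.cvtColor(c['color'],cv2.COLOR_RGB2HSV)
m=((hsv[...,0]>55)&(hsv[...,0]<90)&(hsv[...,1]>120)).astype(np.uint8); m[300:]=0
k=max(cv2.findContours(m,0,1)[0],key=cv2.contourArea)
P=plane(c,c['extrinsics'],k.reshape(-1,2),.007);print('mat side',cv2.minAreaRect((P[:,:2]*1000).astype(np.float32)))
# rail direction from top view range: points above z .12 near rail
c=C['top'];v,u=np.mgrid[150:180,175:335];uv=np.c_[u.ravel(),v.ravel()]
P,rr=ranged(c,c['extrinsics'],uv);q=P[(P[:,2]>.12)];print(len(q));
l=cv2.fitLine(q[:,:2].astype(np.float32),cv2.DIST_HUBER,0,.01,.01).ravel();print('rail',l,np.percentile(q[:,2],[5,50,95]),q.min(0),q.max(0))
for n,x in(('side',(200,150,420,370)),('top',(170,140,470,300))):
    i=C[n]['color'][x[1]:x[3],x[0]:x[2],::-1];f=2.5;cv2.imwrite(f'pics/{n}0z.png',cv2.resize(i,None,fx=f,fy=f,interpolation=2))
E
```

```text
side 781 zq [0.036 0.079 0.185 0.186]
0.03 174 min [ 0.522 -0.01   0.036] max [0.576 0.079 0.06 ] mean [0.5383 0.0585 0.047 ]
0.06 347 min [ 0.522 -0.013  0.062] max [0.581 0.078 0.098] mean [0.5483 0.043  0.0763]
0.1 124 min [0.547 0.016 0.101] max [0.56  0.05  0.149] mean [0.5526 0.0404 0.1236]
0.15 61 min [0.546 0.024 0.151] max [0.559 0.049 0.171] mean [0.5513 0.0418 0.161 ]
0.172 75 min [0.546 0.018 0.173] max [0.558 0.049 0.185] mean [0.5516 0.0366 0.1806]
top 345 zq [0.036 0.082 0.188 0.191]
0.03 64 min [ 0.521 -0.012  0.035] max [0.581 0.074 0.055] mean [0.5332 0.027  0.048 ]
0.06 169 min [ 0.521 -0.014  0.066] max [0.583 0.073 0.091] mean [0.5501 0.029  0.0786]
0.1 18 min [0.545 0.013 0.101] max [0.55  0.048 0.142] mean [0.5475 0.0317 0.1167]
0.15 26 min [0.546 0.012 0.15 ] max [0.554 0.044 0.172] mean [0.5479 0.0282 0.1629]
0.172 67 min [0.546 0.014 0.173] max [0.558 0.045 0.19 ] mean [0.5507 0.0297 0.1836]
orange side 926 zq [0.036 0.068 0.185]
114 min [0.561 0.294 0.16 ] max [0.573 0.327 0.186] mean [0.5664 0.3124 0.1829]Traceback (most recent call last):
  File "<stdin>"
[... 162 characters left out ...]
]]
                               ~~~^^^^^^^^
  File "h.py", line 6, in pts
    s=cv2.undistortPoints(uv,K,np.array([c['k1'],0,0,0.])).reshape(-1,2)
      ~~~~~~~~~~~~~~~~~~~^^^^^^^^^^^^^^^^^^^^^^^^^^^^^^^^^
cv2.error: OpenCV(4.12.0) /io/opencv/modules/calib3d/src/undistort.dispatch.cpp:347: error: (-215:Assertion failed) CV_IS_MAT(_src) && CV_IS_MAT(_dst) && (_src->rows == 1 || _src->cols == 1) && (_dst->rows == 1 || _dst->cols == 1) && _src->cols + _src->rows - 1 == _dst->rows + _dst->cols - 1 && (CV_MAT_TYPE(_src->type) == CV_32FC2 || CV_MAT_TYPE(_src->type) == CV_64FC2) && (CV_MAT_TYPE(_dst->type) == CV_32FC2 || CV_MAT_TYPE(_dst->type) == CV_64FC2) in function 'cvUndistortPointsInternal'
```

```bash
python3 - <<'E'
from h import *
s,C=pickle.load(open('c0.pkl','rb'))
c=C['top'];hsv=cv2.cvtColor(c['color'],cv2.COLOR_RGB2HSV)
def mat(c,z0,box):
    hsv=cv2.cvtColor(c['color'],cv2.COLOR_RGB2HSV)
    m=((hsv[...,0]>50)&(hsv[...,0]<95)&(hsv[...,1]>100)).astype(np.uint8)
    mm=np.zeros_like(m);x0,y0,x1,y1=box;mm[y0:y1,x0:x1]=m[y0:y1,x0:x1]
    k=max(cv2.findContours(mm,0,1)[0],key=cv2.contourArea)
    P=plane(c,c['extrinsics'],k.reshape(-1,2),z0)
    R,r=ranged(c,c['extrinsics'],np.argwhere(mm)[:,::-1])
    print('mat',cv2.minAreaRect((P[:,:2]*1000).astype(np.float32)),np.median(R,axis=0), cv2.boxPoints(cv2.minAreaRect((P[:,:2]*1000).astype(np.float32))).round().tolist())
mat(C['top'],.007,(370,190,470,300)); mat(C['side'],.007,(300,130,420,210))
# tray rim by range
for n,b in(('top',(360,185,475,305)),('side',(300,130,420,210))):
    c=C[n];v,u=np.mgrid[b[1]:b[3],b[0]:b[2]];uv=np.c_[u.ravel(),v.ravel()]
    P,r=ranged(c,c['extrinsics'],uv);q=P[(P[:,2]>.024)&(P[:,2]<.036)&(r>0)]
    print('rim',n,len(q),cv2.minAreaRect((q[:,:2]*1000).astype(np.float32)))
c=C['top'];v,u=np.mgrid[150:180,175:335];uv=np.c_[u.ravel(),v.ravel()]
P,rr=ranged(c,c['extrinsics'],uv);q=P[(P[:,2]>.12)&(P[:,0]>.59)];print(len(q));
l=cv2.fitLine(q[:,:2].astype(np.float32),cv2.DIST_HUBER,0,.01,.01).ravel();print('rail',l,np.percentile(q[:,2],[5,50,95]),q.min(0),q.max(0))
for n,x in(('side',(200,150,420,370)),('top',(170,140,470,300))):
    i=C[n]['color'][x[1]:x[3],x[0]:x[2],::-1];f=2.5;cv2.imwrite(f'pics/{n}0z.png',cv2.resize(i,None,fx=f,fy=f,interpolation=2))
E
```

```text
mat ((432.4647216796875, -268.3255920410156), (140.71609497070312, 179.4748992919922), 71.09449768066406) [ 0.43108617 -0.26853348  0.00691782] [[325.0, -306.0], [495.0, -364.0], [540.0, -231.0], [370.0, -173.0]]
mat ((432.50799560546875, -280.0489501953125), (114.70680236816406, 175.23776245117188), 71.00875854492188) [ 0.42921018 -0.27803576  0.00612416] [[331.0, -306.0], [497.0, -363.0], [534.0, -254.0], [368.0, -197.0]]
rim top 459 ((432.33270263671875, -266.67218017578125), (158.00852966308594, 200.12327575683594), 70.69651794433594)
rim side 396 ((432.3378601074219, -266.05096435546875), (167.17779541015625, 199.9387969970703), 70.62141418457031)
798
rail [0.07151604 0.99743944 0.62113947 0.23184358] [0.13986826 0.14520381 0.14945151] [ 0.59005873 -0.02849238  0.12000995] [0.63779118 0.35850024 0.15450712]
```

View pics/side0z.png

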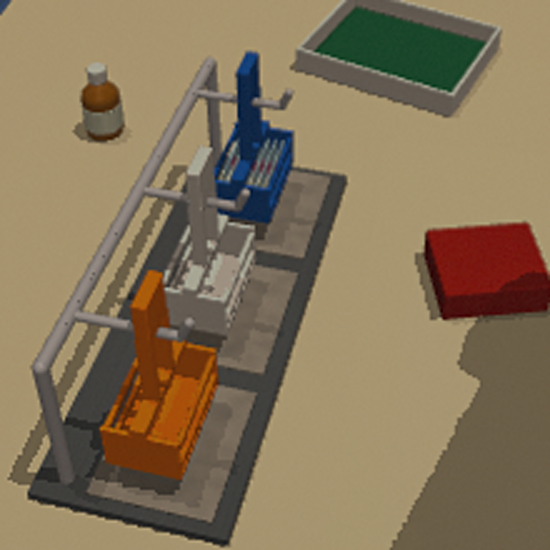

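View pics/top0z.png

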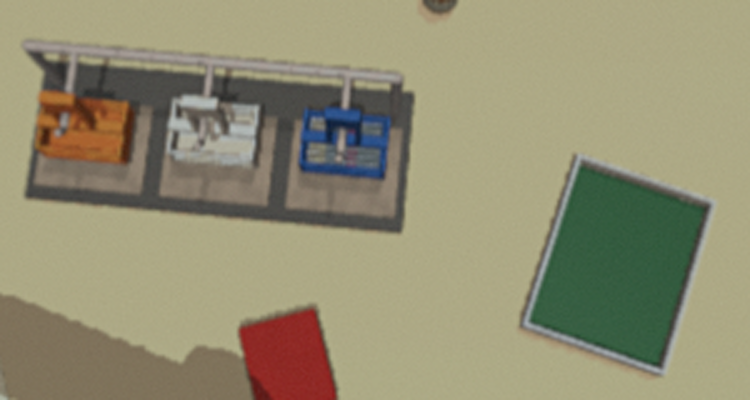

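```bash
python3 - <<'E'
from h import *
s,C=pickle.load(open('c0.pkl','rb'))
R=cv2.Rodrigues(s['ee_rot'])[0];print(R.round(3)); z=R[:,2];print('tool z yaw',np.degrees(np.arctan2(z[1],z[0])))
for n,b in(('top',(285,175,332,218)),('side',(270,165,330,245))):
    c=C[n];h=cv2.cvtColor(c['color'],cv2.COLOR_RGB2HSV);m=(h[...,0]>100)&(h[...,0]<125)&(h[...,1]>150)&(h[...,2]>50)
    v,u=np.nonzero(m);k=(u>b[0])&(u<b[2])&(v>b[1])&(v<b[3]);P,r=ranged(c,c['extrinsics'],np.c_[u,v][k])
    for lo,hi in((.17,.2),(.066,.09)):
        q=P[(P[:,2]>lo)&(P[:,2]<hi)];print(n,lo,cv2.minAreaRect((q[:,:2]*1000).astype(np.float32)))
E
```

```text
[[-0.001 -0.94   0.341]
 [-0.002  0.341  0.94 ]
 [-1.     0.    -0.002]]
tool z yaw 70.06858184358725
top 0.17 ((551.396484375, 30.053817749023438), (35.62237548828125, 11.466883659362793), 81.25088500976562)
top 0.066 ((551.6805419921875, 29.2288761138916), (88.22145080566406, 58.83131408691406), 85.21210479736328)
side 0.17 ((551.8406372070312, 32.078704833984375), (37.76227569580078, 10.951796531677246), 86.9225082397461)
side 0.066 ((552.1231689453125, 31.72861671447754), (94.01600646972656, 59.02053451538086), 85.022216796875)
```

>>> servo_tool(commands=[[[0.015,-0.03,0.01],1],[[0.015,-0.03,0.01],1],[[0.015,-0.03,0.01],1],[[0.02,-0.03,0.01],1],[[0.02,-0.03,0.01],1],[[0.02,-0.03,0],1],[[0.02,-0.03,0],1],[[0.02,-0.03,0],1],[[0.02,-0.03,0],1],[[0.02,-0.03,0],1],[[0.02,-0.03,0],1],[[0.02,-0.03,0],1]], gripper=0.85, squeeze=50)

```text
time_s: 1.15
ee_pos: [0.4134, 0.1435, 0.2525]
ee_rot: [-1.128, 1.264, 1.125]
force: [1.1, 0.5, 0.3]
width: 0.0725
```

>>> servo_tool(commands=[[[0.025,-0.02,0],1],[[0.025,-0.02,0],1],[[0.025,-0.02,0],1],[[0.025,-0.02,0],1],[[0.02,-0.018,0],0],[[0.018,-0.014,0],0],[[0,0,0],0],[[0,0,0],0]])

```text
time_s: 1.82
ee_pos: [0.5588, 0.0167, 0.2497]
ee_rot: [-1.174, 1.239, 1.172]
force: [-0.8, 1.3, 0.1]
width: 0.0724
```

```bash
cat > w.py <<'E'
import sys
from h import *
def look(tag):
    s=arm.state();c=capture('wrist');T=np.eye(4);T[:3,:3]=cv2.Rodrigues(s['ee_rot'])[0];T[:3,3]=s['ee_pos'];M=T@c['mount']
    z=T[:3,2];print('t',s['time_s'],'pos',s['ee_pos'].round(4),'yaw',np.degrees(np.arctan2(z[1],z[0])).round(2),'F',s['force'].round(1),'w',s['width'],'xdir',T[:3,0].round(3))
    cv2.imwrite(f'pics/w{tag}.png',c['color'][:,:,::-1])
    h=cv2.cvtColor(c['color'],cv2.COLOR_RGB2HSV);m=(h[...,0]>100)&(h[...,0]<125)&(h[...,1]>150)&(h[...,2]>50)
    v,u=np.nonzero(m);P,r=ranged(c,M,np.c_[u,v]);P=P[(r>0)]
    return s,c,M,P
if __name__=='__main__':
    s,c,M,P=look(sys.argv[1])
    top=P[:,2].max()
    for lo,hi in((.178,.195),(.066,.09)):
        q=P[(P[:,2]>lo)&(P[:,2]<hi)&(P[:,0]>.48)]
        if len(q)>9: print(lo,len(q),np.median(q[:,2]),cv2.minAreaRect((q[:,:2]*1000).astype(np.float32)))
E
python3 w.py 1
```

```text
t 1.8167 pos [0.5588 0.0167 0.2497] yaw 87.1 F [-0.8  1.3  0.1] w 0.07237690599375958 xdir [-0.003 -0.005 -1.   ]
0.178 698 0.18475573417816982 ((552.8596801757812, 30.238201141357422), (35.592411041259766, 11.903081893920898), 85.2239761352539)
0.066 1369 0.07875131178155481 ((553.1292114257812, 30.260271072387695), (91.1350326538086, 59.996665954589844), 85.20207977294922)
```

View pics/w1.png

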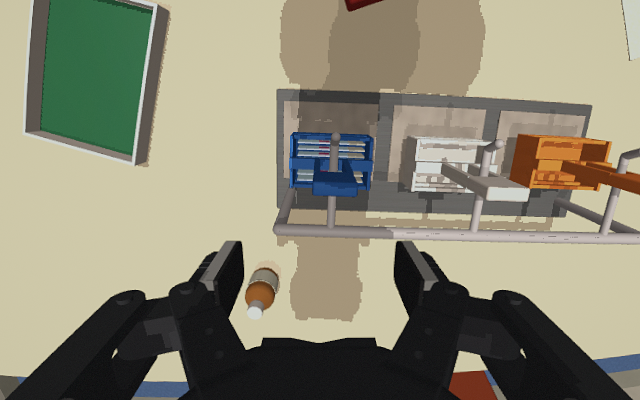

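The wrist picture shows the blue grip block at (335,185), its hook tip at (335,137), and the basket around (332,162). Measured centre is (0.553, 0.0305), yaw 85.2°, top z 0.185 as expected. I'll align first, then descend.

>>> servo_tool(commands=[[[-0.006,0.014,0],-1.9],[[0,0,-0.02],0],[[0,0,-0.025],0],[[0,0,-0.02],0],[[0,0,-0.012],0],[[0,0,0],0],[[0,0,0],0]])

```text
time_s: 2.45
ee_pos: [0.5463, 0.0374, 0.1717]
ee_rot: [-1.153, 1.25, 1.152]
force: [0.7, 1.4, -0.4]
width: 0.0725
```

```bash
python3 w.py 2
```

```text
t 2.45 pos [0.5463 0.0374 0.1717] yaw 85.55 F [ 0.7  1.4 -0.4] w 0.0724669640905342 xdir [-0.004 -0.004 -1.   ]
0.178 1371 0.1846847887754434 ((552.3150634765625, 30.360620498657227), (34.88613510131836, 12.040794372558594), 84.56517028808594)
0.066 2418 0.07780839370137121 ((553.0906372070312, 30.234111785888672), (91.33898162841797, 60.113433837890625), 85.24148559570312)
```

View pics/w2.png

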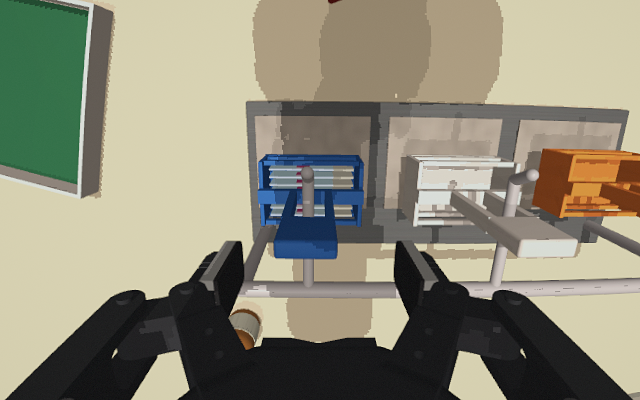

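>>> servo_tool(commands=[[[0.004,-0.004,0],0],[[0.002,-0.002,0],0],[[0,0,0],0]])

```text
time_s: 2.75
ee_pos: [0.5539, 0.0317, 0.1749]
ee_rot: [-1.156, 1.247, 1.15]
force: [0.1, -0.3, 0.2]
width: 0.0726
```

>>> servo_tool(commands=[[[-0.0005,-0.001,-0.008],0],[[0,0,-0.01],0],[[0,0,-0.006],0],[[0,0,0],0],[[0,0,0],0]])

```text
time_s: 3.17
ee_pos: [0.5548, 0.0298, 0.1496]
ee_rot: [-1.157, 1.245, 1.147]
force: [0.8, 0.3, -0.1]
width: 0.0725
```

>>> servo_tool(commands=[[[-0.002,0.0006,-0.001],0],[[0,0,0],0],[[0,0,0],0]])

```text
time_s: 3.42
ee_pos: [0.552, 0.0305, 0.148]
ee_rot: [-1.156, 1.246, 1.149]
force: [-0.4, -0.1, -0.0]
width: 0.0724
```

>>> servo_tool(commands=[[[0,0,0],0],[[0,0,0],0],[[0,0,0],0],[[0,0,0],0],[[0,0,0],0],[[0,0,0],0],[[0,0,0],0],[[0,0,0],0]], gripper=0, squeeze=50)

```text
time_s: 4.08
ee_pos: [0.5525, 0.0305, 0.1489]
ee_rot: [-1.157, 1.245, 1.147]
force: [0.1, 0.4, 0.9]
width: 0.034
```

```bash
python3 w.py 3
```

```text
t 4.0833 pos [0.5525 0.0305 0.1489] yaw 85.58 F [0.1 0.4 0.9] w 0.03400662969863634 xdir [ 0.004 -0.004 -1.   ]
0.178 1806 0.18466792187377606 ((553.0692138671875, 31.46370506286621), (34.31936264038086, 12.939143180847168), 86.34365844726562)
0.066 2932 0.07773196717506586 ((553.1844482421875, 30.326601028442383), (91.71387481689453, 60.102840423583984), 85.25653839111328)
```

View pics/w3.png

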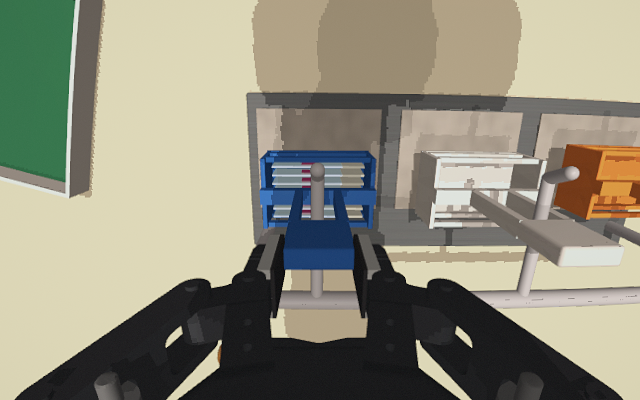

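The pads hold the block at (318,245), opening 34 mm. Next is a lift of about 32 mm.

>>> servo_tool(commands=[[[0,0,0.006],0],[[0,0,0.008],0],[[0,0,0.008],0],[[0,0,0.005],0],[[0,0,0],0],[[0,0,0],0]])

```text
time_s: 4.63
ee_pos: [0.5514, 0.0307, 0.1779]
ee_rot: [-1.156, 1.247, 1.149]
force: [-0.2, 0.2, -2.5]
width: 0.0335
```

>>> servo_tool(commands=[[[0,0,0.004],0],[[0,0,0],0]])

```text
time_s: 4.8
ee_pos: [0.5514, 0.0307, 0.1823]
ee_rot: [-1.156, 1.247, 1.149]
force: [0.9, -0.1, -2.4]
width: 0.0337
```

```bash
cat > v.py <<'E'
import sys
from h import *
tag=sys.argv[1]
from w import look
s,c,M,P=look(tag); print('wrist blue z top',np.percentile(P[:,2],99.5), 'min',np.percentile(P[:,2],1))
c=capture('side');b=(200,120,420,320)
cv2.imwrite(f'pics/s{tag}.png',cv2.resize(c['color'][b[1]:b[3],b[0]:b[2],::-1],None,fx=2.5,fy=2.5,interpolation=2))
E
python3 v.py 4
```

```text
t 4.8 pos [0.5514 0.0307 0.1823] yaw 85.58 F [ 0.9 -0.1 -2.4] w 0.03367291782404699 xdir [ 0.001 -0.004 -1.   ]
wrist blue z top 0.21943874134049512 min 0.0718355766782023
```

View pics/w4.png

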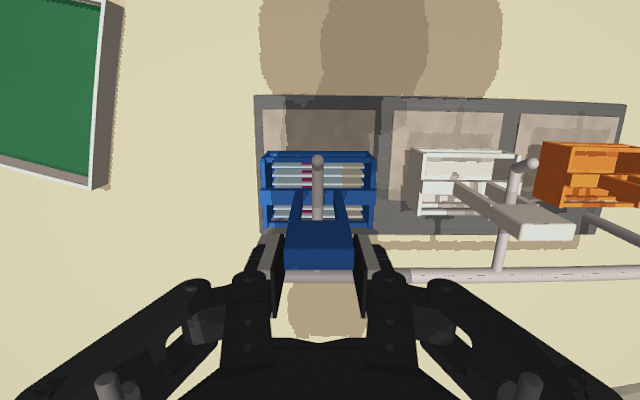

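View pics/s4.png

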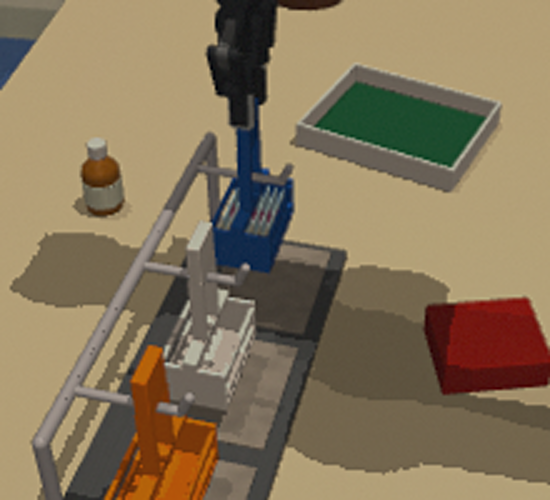

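The rack has risen 34 mm level and the hook bar is mid-window. Now I'll travel along the rack's -x.

>>> servo_tool(commands=[[[-0.008,0.0006,0],0],[[-0.012,0.001,0],0],[[-0.014,0.001,0],0],[[-0.014,0.001,0],0],[[-0.012,0.001,0],0]])

```text
time_s: 5.32
ee_pos: [0.4881, 0.0353, 0.1797]
ee_rot: [-1.154, 1.249, 1.151]
force: [-0.0, 0.5, -2.9]
width: 0.0338
```

>>> servo_tool(commands=[[[-0.014,0.001,0],0],[[-0.014,0.001,0],0],[[-0.014,0.001,0],0],[[-0.01,0.001,0],0],[[-0.005,0,0],0],[[0,0,0],0]])

```text
time_s: 5.82
ee_pos: [0.4201, 0.0403, 0.1779]
ee_rot: [-1.151, 1.253, 1.156]
force: [-0.6, -0.0, -2.8]
width: 0.0342
```

```bash
python3 v.py 5
```

```text
t 5.8167 pos [0.4201 0.0403 0.1779] yaw 85.59 F [-0.6 -0.  -2.8] w 0.034223438917827566 xdir [-0.008 -0.003 -1.   ]
wrist blue z top 0.21502730002283338 min 0.06782487056717645
```

View pics/w5.png

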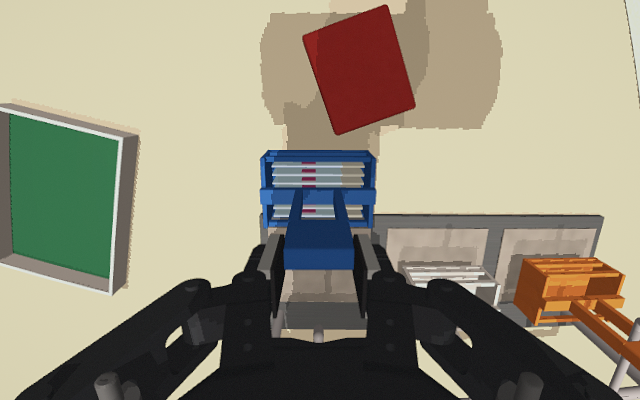

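View pics/s5.png

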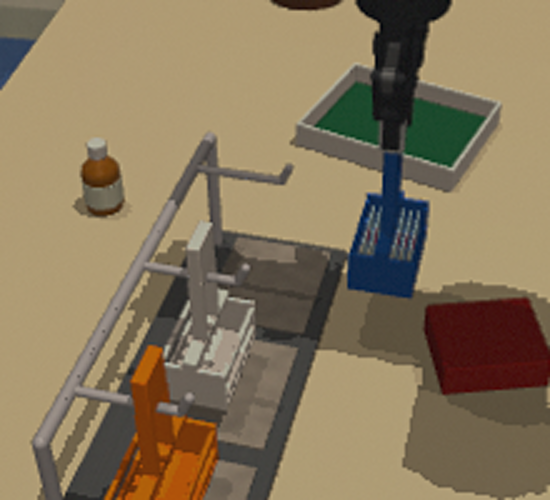

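The rack is off the hook and level, with the empty hook at (290,170) in the side view. Now it goes over the tray.

>>> servo_tool(commands=[[[0.001,-0.01,0.006],0],[[0.001,-0.016,0.008],-1],[[0.001,-0.022,0.006],-1.5],[[0.001,-0.025,0.003],-1.5],[[0.001,-0.025,0],-1.5],[[0.001,-0.025,0],-1.5],[[0.001,-0.025,0],-1.5],[[0.001,-0.025,0],-1.5],[[0.001,-0.025,0],-1.5],[[0.001,-0.025,0],-1.5],[[0.001,-0.022,0],-1],[[0,-0.016,0],0]])

```text
time_s: 6.92
ee_pos: [0.4405, -0.2433, 0.2079]
ee_rot: [-0.972, 1.352, 0.956]
force: [-0.4, -0.3, -3.2]
width: 0.0337
```

>>> servo_tool(commands=[[[-0.004,-0.01,0],0],[[-0.002,-0.004,0],0],[[0,0,0],0],[[0,0,0],0]])

```text
time_s: 7.25
ee_pos: [0.4351, -0.2667, 0.2084]
ee_rot: [-0.969, 1.355, 0.947]
force: [-0.3, -0.2, -1.7]
width: 0.0338
```

```bash
cat > t.py <<'E'
import sys
from h import *
tag=sys.argv[1]
from w import look
s,c,M,P=look(tag)
zt=np.percentile(P[:,2],99.5);zb=zt-.15
q=P[(abs(P[:,2]-(zb+.042))<.01)];print('blue top',zt,'-> bottom',zb,'basket rim',cv2.minAreaRect((q[:,:2]*1000).astype(np.float32)))
for n in('side','top'):
    c=capture(n);b=(270,90,430,230) if n=='side' else (350,180,480,310)
    h=cv2.cvtColor(c['color'],cv2.COLOR_RGB2HSV);m=(h[...,0]>100)&(h[...,0]<125)&(h[...,1]>150)&(h[...,2]>50)
    v,u=np.nonzero(m);k=(u>b[0])&(u<b[2])&(v>b[1])&(v<b[3])
    P,r=ranged(c,c['extrinsics'],np.c_[u,v][k]);P=P[r>0]
    q=P[(abs(P[:,2]-(zb+.042))<.01)]
    print(n,len(P),'z',np.percentile(P[:,2],[.5,99.5]).round(4), len(q)>5 and cv2.minAreaRect((q[:,:2]*1000).astype(np.float32)))
    cv2.imwrite(f'pics/{n}{tag}.png',cv2.resize(c['color'][b[1]:b[3],b[0]:b[2],::-1],None,fx=4,fy=4,interpolation=2))
E
python3 t.py 6
```

```text
t 7.25 pos [ 0.4351 -0.2667  0.2084] yaw 70.7 F [-0.3 -0.2 -1.7] w 0.03381855031755291 xdir [ 0.003 -0.014 -1.   ]
blue top 0.24562151891460757 -> bottom 0.09562151891460757 basket rim ((436.0818786621094, -267.72454833984375), (92.23023986816406, 60.787841796875), 70.45484161376953)
side 650 z [0.0939 0.2419] ((433.4399108886719, -266.07861328125), (94.36759948730469, 58.13978958129883), 70.70037078857422)
top 110 z [0.0933 0.1482] ((446.52203369140625, -235.4003143310547), (24.359182357788086, 59.021263122558594), 71.33373260498047)
```

View pics/side6.png

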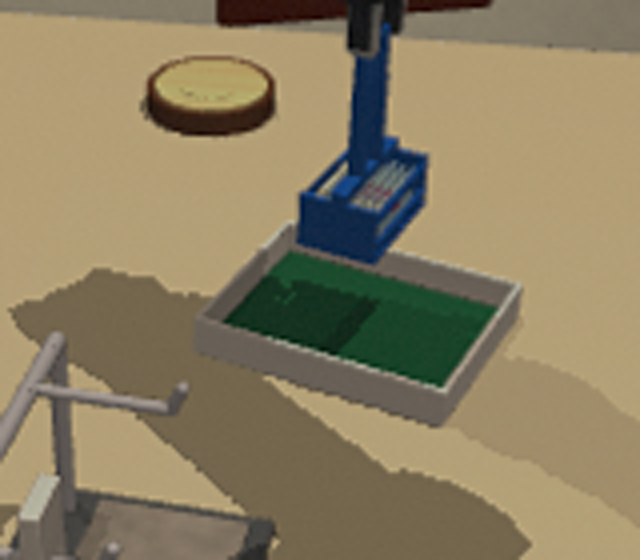

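View pics/w6.png

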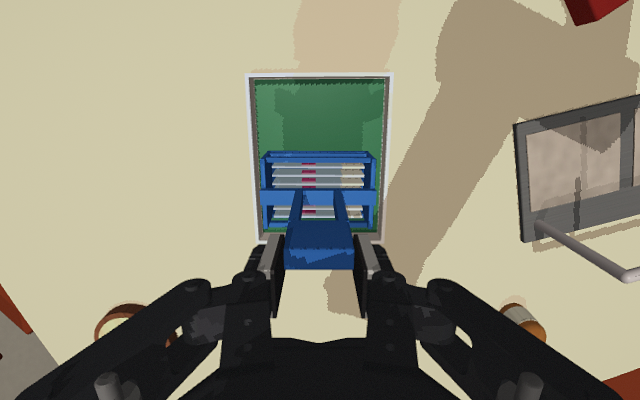

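The rack hangs over the tray centre, square to it, bottom at about 95 mm. I'll descend, slowing near the floor (contact expected at TCP z ≈ 0.1205).

>>> servo_tool(commands=[[[-0.002,0,-0.006],0],[[0,0,-0.012],0],[[0,0,-0.014],0],[[0,0,-0.014],0],[[0,0,-0.01],0],[[0,0,-0.006],0],[[0,0,-0.003],0],[[0,0,0],0]])

```text
time_s: 8.07
ee_pos: [0.4335, -0.2597, 0.14]
ee_rot: [-0.978, 1.35, 0.955]
force: [-0.7, -0.2, -2.8]
width: 0.0339
```

>>> servo_tool(commands=[[[0,-0.003,-0.003],0],[[0,-0.002,-0.004],0],[[0,-0.001,-0.003],0],[[0,0,-0.001],0],[[0,0,0],0]])

```text
time_s: 8.48
ee_pos: [0.4347, -0.267, 0.1297]
ee_rot: [-0.981, 1.349, 0.953]
force: [0.8, 0.2, -1.9]
width: 0.0338
```

```bash
python3 t.py 7
```

```text
t 8.4833 pos [ 0.4347 -0.267   0.1297] yaw 71.38 F [ 0.8  0.2 -1.9] w 0.03376029520965916 xdir [ 0.007 -0.016 -1.   ]
blue top 0.16685123079816244 -> bottom 0.016851230798162448 basket rim ((435.4746398925781, -267.9452819824219), (92.22730255126953, 60.270179748535156), 70.92263793945312)
side 603 z [0.0146 0.1622] ((435.24359130859375, -266.81622314453125), (96.27249908447266, 60.73115158081055), 73.04156494140625)
top 93 z [0.0175 0.0673] ((444.2662353515625, -235.1529083251953), (23.531789779663086, 55.12509536743164), 70.47421264648438)
```

View pics/side7.png

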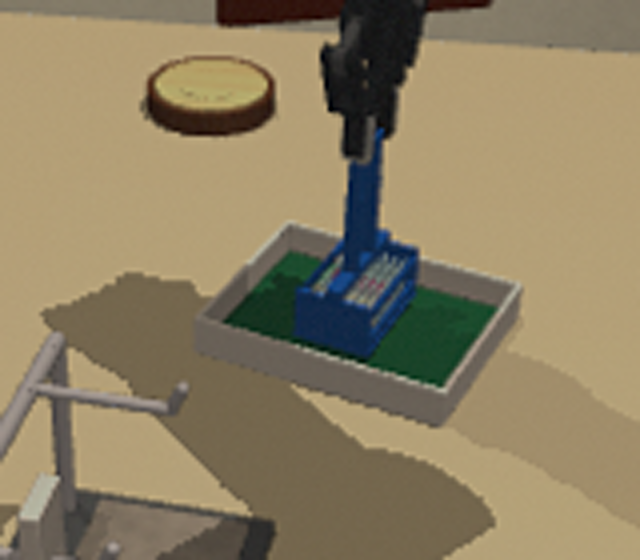

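Bottom is about 9 mm over the mat and level (the tool leans ~1°). Creeping down now.

>>> servo_tool(commands=[[[0,0,-0.002],0],[[0,0,-0.002],0],[[0,0,-0.001],0],[[0,0,-0.0005],0]])

```text
time_s: 8.97
ee_pos: [0.4351, -0.2671, 0.1245]
ee_rot: [-0.982, 1.349, 0.952]
force: [0.9, -0.6, -2.5]
width: 0.0341
```

>>> servo_tool(commands=[[[0,0,-0.001],0],[[0,0,-0.001],0],[[0,0,-0.0005],0]])

```text
time_s: 9.22
ee_pos: [0.4353, -0.2673, 0.1219]
ee_rot: [-0.983, 1.349, 0.952]
force: [-0.2, -0.5, 0.5]
width: 0.0341
```

>>> servo_tool(commands=[[[0,0,-0.001],0]])

```text
time_s: 9.3
ee_pos: [0.4362, -0.268, 0.1216]
ee_rot: [-0.984, 1.348, 0.95]
force: [-0.8, -0.9, 6.6]
width: 0.0339
```

>>> servo_tool(commands=[[[0,0,0],0]])

```text
time_s: 9.38
ee_pos: [0.4365, -0.2681, 0.1219]
ee_rot: [-0.985, 1.348, 0.949]
force: [-0.2, 0.0, -2.6]
width: 0.0337
```

```bash
python3 t.py 8
```

```text
t 9.3833 pos [ 0.4365 -0.2681  0.1219] yaw 71.39 F [-0.2  0.  -2.6] w 0.03368405672484578 xdir [ 0.011 -0.018 -1.   ]
blue top 0.15904875732231283 -> bottom 0.009048757322312834 basket rim ((436.6869812011719, -268.74072265625), (92.06620025634766, 60.67719268798828), 71.29175567626953)
side 598 z [0.0065 0.1541] ((435.8882751464844, -268.87286376953125), (97.55625915527344, 61.37312316894531), 71.69624328613281)
top 89 z [0.0128 0.1563] ((446.0595397949219, -235.91494750976562), (22.37244415283203, 56.6762809753418), 71.56716918945312)
```

View pics/side8.png

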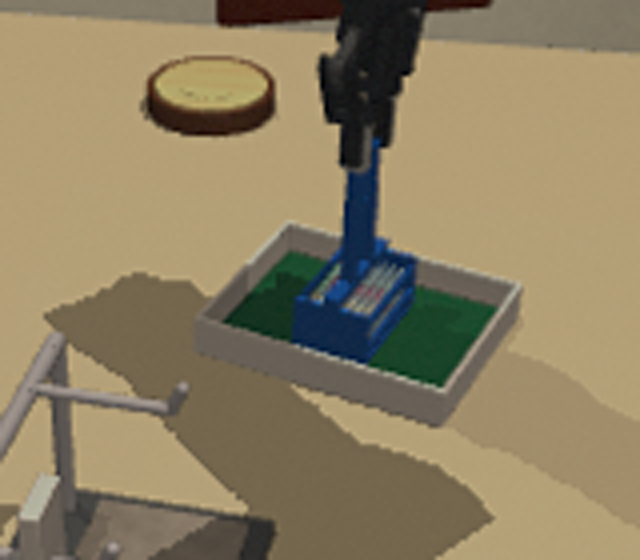

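>>> servo_tool(commands=[[[0,0,-0.0015],0]])

```text
time_s: 9.62
ee_pos: [0.4369, -0.2692, 0.1215]
ee_rot: [-0.987, 1.348, 0.947]
force: [-3.1, -1.5, 14.6]
width: 0.0338
```

>>> servo_tool(commands=[[[0,0,-0.0015],0]])

```text
time_s: 9.7
ee_pos: [0.4377, -0.2701, 0.1215]
ee_rot: [-0.989, 1.348, 0.945]
force: [-3.0, 0.4, 13.7]
width: 0.034
```

Firm contact (14 N, rack seated at about mat height). Opening.

>>> servo_tool(commands=[[[0,0,0],0],[[0,0,0],0],[[0,0,0],0],[[0,0,0],0]], gripper=0.7, squeeze=20)

```text
time_s: 10.03
ee_pos: [0.438, -0.2705, 0.1222]
ee_rot: [-0.99, 1.348, 0.944]
force: [1.0, 0.9, -0.7]
width: 0.0596
```

```bash
python3 t.py 9
```

```text
t 10.0333 pos [ 0.438  -0.2705  0.1222] yaw 71.37 F [ 1.   0.9 -0.7] w 0.05960579547816769 xdir [ 0.014 -0.024 -1.   ]
blue top 0.15825330845743737 -> bottom 0.00825330845743738 basket rim ((436.63092041015625, -270.2510070800781), (92.2147216796875, 60.109642028808594), 71.6219482421875)
side 613 z [0.0071 0.1564] ((437.0968933105469, -267.78076171875), (93.0787353515625, 61.196571350097656), 71.3066635131836)
top 82 z [0.0087 0.0589] ((443.4867248535156, -236.5380859375), (22.93696403503418, 51.298736572265625), 71.67668151855469)
```

View pics/w9.png

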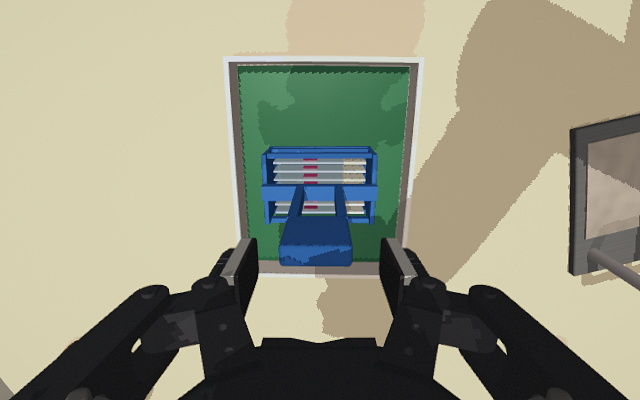

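The rack stands free in the tray (block at (316,242), pads clear by ~12 mm on each side). Retreating straight up.

>>> servo_tool(commands=[[[0,0,0.005],0],[[0,0,0.012],0],[[0,0,0.02],0],[[0,0,0.025],0],[[0,0,0.025],0],[[0,0,0.02],0],[[0,0,0.01],0],[[0,0,0],0]])

```text
time_s: 10.85
ee_pos: [0.4354, -0.2682, 0.2442]
ee_rot: [-0.985, 1.349, 0.949]
force: [0.5, 0.2, 0.1]
width: 0.0602
```

>>> servo_tool(commands=[[[-0.01,-0.02,0.01],0],[[-0.01,-0.02,0.01],0],[[-0.01,-0.02,0],0],[[-0.01,-0.02,0],0],[[-0.005,-0.01,0],0],[[0,0,0],0],[[0,0,0],0]])

```text
time_s: 11.43
ee_pos: [0.3883, -0.3594, 0.2629]
ee_rot: [-0.986, 1.347, 0.953]
force: [1.3, 0.5, -0.7]
width: 0.0596
```

```bash
python3 t.py 10; python3 - <<'E'
from h import *
for n in('side','top'): cv2.imwrite(f'pics/{n}F.png',capture(n)['color'][:,:,::-1])
E
```

```text
t 11.4333 pos [ 0.3883 -0.3594  0.2629] yaw 71.57 F [ 1.3  0.5 -0.7] w 0.0596436591986347 xdir [ 0.009 -0.017 -1.   ]
blue top 0.1583542171672934 -> bottom 0.008354217167293398 basket rim ((436.80511474609375, -270.1202392578125), (92.22412109375, 60.4989013671875), 71.9076919555664)
side 634 z [0.0068 0.1575] ((436.93865966796875, -269.05169677734375), (94.02981567382812, 60.35839080810547), 72.03266143798828)
top 406 z [0.0057 0.1595] ((436.2384338378906, -270.44500732421875), (92.0505599975586, 58.9390983581543), 71.28693389892578)
```

View pics/sideF.png

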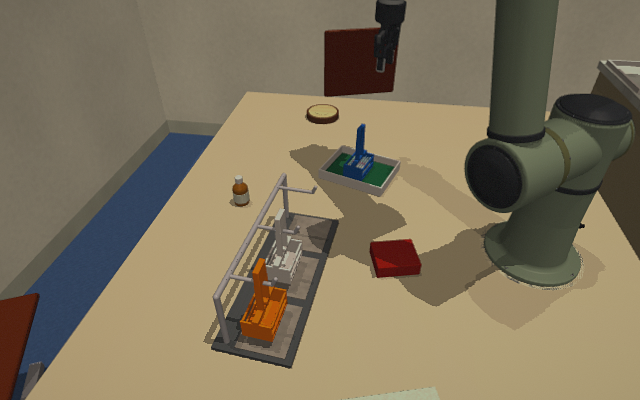

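View pics/side10.png

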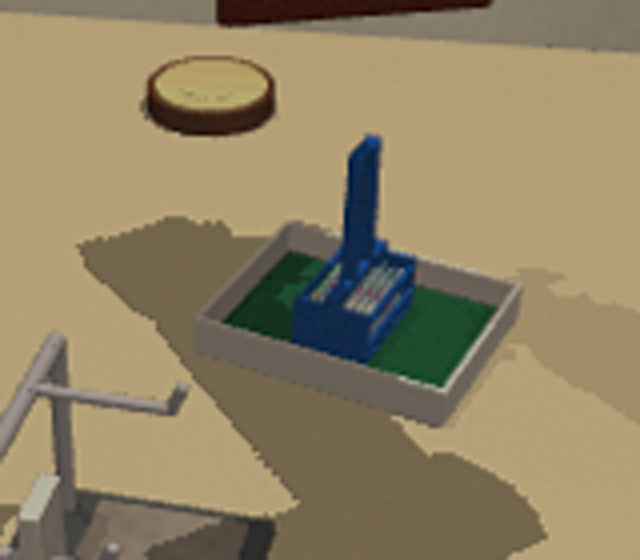

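View pics/topF.png

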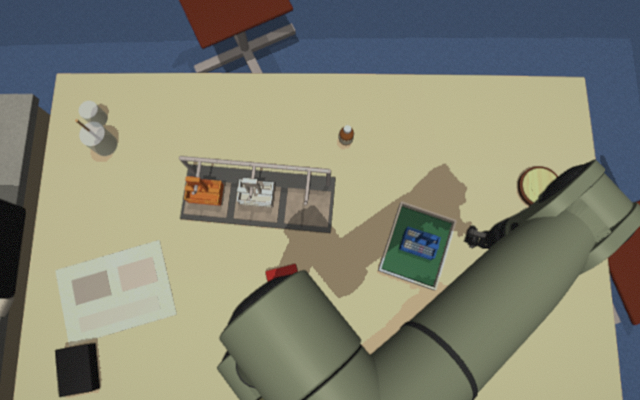

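The rack stands upright at the tray's centre: top z 0.158, basket inside the walls. Orange and white still hang at their original pixels, and the gripper is clear.

```bash
python3 -c "
from rig import sign_off
print(sign_off())"
```

```text
the job is handed in; nothing more can be done
None
```

The blue rack is off its hook and standing upright on the mat in the white tray. It has been let go and the job is handed in, at about 11.6 s of the 42 s allowed. I lifted it 34 mm, drew it about 130 mm clear of the hook, turned it about 15° to line up with the tray, and set it down.

**Position:** the rack's centre is at about (0.437, −0.270), and the tray's centre measured (0.432, −0.266). It is square to the tray within about 1°.

**Height:** the three cameras put its top at 0.1575 to 0.1595 m, against 0.157 m expected, so it stands flat within the calibration error.

**Other racks:** the orange and white racks look unmoved in the side and top pictures. I judged this by eye and did not measure them again.

**Imperfections:**
- The first touch on the mat, at 6.6 N, lifted off again slightly, because the tool leaned about 1°.
- I lowered it again and let go while pressing with about 14 N.

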